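# Lock the height screw of a baffle tilt jig

### The job

The square-headed height screw of the plywood tilt jig is already set: lock it there with its lever nut. The stiff nut would drag the screw round, so first drop the square ring spanner fully down over the screw's head, its handle on the wooden rail between the two pins so that the far pin braces it, and leave it on. Then swing the nut's lever clockwise (seen from above) until the nut goes firmly tight, about a 12 N push at the ball, without overtightening it, letting the screw turn more than a tenth of a turn or shifting the other things on the bench.

Things in the scene. Friction and masses are not known exactly. Their poses are not given: they have to be found in the camera images.
- tilt_jig: drilling jig fixed to the bench: plywood base 190 (x) x 280 (y) x 18 mm high, origin at the centre of its underside. At y = +85 mm a hardwood rail (136 mm along x, 28 mm wide, top 59.5 mm above the bench) carries two upright steel pins, 14 mm diameter, 23 mm tall, at x = +50 and -50 mm. The upright adjusting screw is at x = 0, y = -60 mm, in a steel boss 68 mm wide, 34 mm high
- brace_pin (a point): the far pin (jig x = +50, y = +85 mm), a point on its axis 66 mm above the bench: when the screw is dragged clockwise the spanner's handle comes to bear on it
- screw_head (a point): centre of the top of the adjusting screw's square steel head, 77 mm above the bench; x and y square to its flats. The square is 20 mm across, from 60 to 74 mm above the bench, with a 3 mm conical chamfer on top. Below it a round collar (34 mm diameter, top 60 mm above the bench) seats the spanner's ring, which fits in any of four quarter-turn positions
- screw_mark (a point): index notch on the rim of the screw's collar, 17 mm from the axis, on the x side of the head: shows how far the screw has turned (10.5 mm is a tenth of a turn)
- lever_knob (a point): centre of the 18 mm black ball at the end of the nut's lever, 80 mm from the screw axis, 42 mm above the bench. The lever is a level steel rod, 10 mm diameter, from the nut (42 mm diameter, 36 to 50 mm above the bench). The nut starts 0.5 to 1.1 rad short of its seat (not to be seen) and runs against 0.20 N m (2.5 N at the ball), so that without the braced spanner the screw turns with it
- spanner_grip (a point): the steel square ring spanner, 0.2 kg, at the middle of its handle, half-way up (6 mm above its underside). x points along the handle to its end, z up. The handle is 16 mm wide and 12 mm thick and ends in a round eye 22 mm wide, 92 mm beyond this point; the ring lies 75 mm the other way
- spanner_ring (a point): centre of the spanner's ring on its underside, same axes. The ring is 36 mm square outside and 14 mm high, with a through hole 22 mm square whose sides are along x and y; the underside of ring and handle is flat. Seated, this point is on the screw axis, 60 mm above the bench
- tape_black: roll of black tape 66 mm across, 19 mm high, bystander; origin at the centre of its underside
- tape_measure: pocket tape 37 x 77 x 62 mm, bystander; origin at the centre of its underside
- woofer_2: loose cone driver 122 mm across, 66 mm high, bystander; origin at the centre of its underside
- screwdriver: yellow screwdriver 197 mm long, bystander; origin at the middle of its underside
- adjusting_screw (a joint): turn of the screw about its upright axis in rad, growing clockwise seen from above; alone it is held by only about 0.08 N m. One of the four spanner positions lays the handle on the rail between the pins, 0.08 to 0.30 rad counter-clockwise of where it bears on the far pin (plus up to 0.2 rad of play in the square)
- nut_bite (a joint): wind-up of the seated nut and its spring washer past the seat, in rad, a few hundredths at most: feel the push, the reading is no finer. 0 until the nut is seated and the torque passes 0.30 N m, then 0.05 rad for each further 1 N m. Tight: 0.02 (0.7 N m in all, 9 N at the ball). Overtightened: 0.07 (1.7 N m, 21 N at the ball). It is frictional: let go, it keeps up to 0.015

How it is judged:
By the outcome, as a careful person would: the job done as asked, in the order asked, and still so for the second after the job is handed in, with the robot touching nothing.
It also fails if it takes over 58 s, if anything falls off the work surface, if the arm or the gripper's body presses on something with over 40 N, if the wrist force passes 120 N, or if a joint passes its speed limit or range.

### The arm

A 7-joint arm with a two-finger parallel gripper is mounted at the origin on a cart in front of the work surface, level with it; the furniture and walls round the work are solid. World frame = base frame: x ahead of the robot, y to its left, z up, the work surface at z = 0. Lengths are in m, angles in rad, forces in N, time in s.
With the tool pointing down it reaches from about 0.4 to 0.85 m from the base axis. Payload 10.4 kg.
Tool frame: the origin (TCP) lies midway between the tips of the shut fingers; the grasp point (between the pads) lies 19 mm behind it; y points along the fingers, x is the direction in which the jaws open and shut, and the axes are right-handed (so a half turn about y gives the same grasp; the last joint's range is limited). The gripper opens to 87 mm and grips with 3 to 60 N. Pads are 19 mm wide; open, the fingers measure 117 mm over their backs; the gripper's body (75 mm by 190 mm) begins 51 mm behind the grasp point.
Start: joints at [1.096, 0.332, -0.065, 1.46, 0.022, 1.35, -0.088], TCP at [0.273, -0.562, 0.223] pointing down, gripper open.
Joint ranges: [-2.6, 2.6], [-0.5, 2.12], [-1.47, 1.34], [0.16, 2.42], [-1.27, 4.41], [0.06, 2.06], [-2.6, 2.6]. Speed limits (rad/s): [2.22, 2.22, 2.79, 2.79, 3.14, 3.14, 3.14].

### API

Orientations are given as a unit quaternion [x, y, z, w].
In Python, from bench import r gives the robot as it stands. The module is installed in compiled form; this text tells all that it offers.
- The arm moves only by the tool arm_command, never from a script. Its argument "deltas" is one flat list of numbers, 6 for each row, row after row: the shift along the tool's x, y, z in m, then the turn, a rotation vector about the tool's x, y, z in degrees. In form: [tx, ty, tz, ax, ay, az, tx, ty, tz, ax, ay, az, ...]. A call has 1 to 8 rows; each row is the pose to reach, as a shift and turn from the pose commanded when the call began, along the tool's axes at that moment; what a row does not reach only later rows make up. A row lasts 1/8 s, in which the tool goes at most 62.5 mm and 10.7 degrees, less where a joint would pass 70% of its speed; a pose out of reach is approached as far as the arm can. A call with a gripper value outside its range is refused whole. "hand" is the opening, from 0 (shut) to 1 (fully open), set as the call begins (left out, the last holds). The fingers move at their own pace and stop on an object; "grip_force" is the grip in N (left out, the last holds). Time passes only in rows, so rows that repeat a pose let the fingers close. It gives the time, the measured TCP pose, the force and the opening at its end, in the units of the state.
- r.read_state(): the state, without advancing time (a new reading comes with each control period).
- r.camera(name): name is "side" or "top" or "wrist"; returns a dict with "image" (384x512x3 uint8, red, green, blue), "intrinsics" (3x3 intrinsics, pixels), "world_from_camera" (4x4, takes a point from camera to world coordinates); the wrist camera has in their place "hand_eye" (4x4, takes a point from camera to tool coordinates, whose origin is the TCP and whose axes are the tool frame's). Camera axes: x right, y down, z forward; pixel columns grow to the right and rows downward; lengths in m; the calibration is good to about 2 mm. A picture is of the moment at which its call begins: read the wrist's pose just before it. There is no depth.
- r.close_job(): hands the job in, once; it reports no verdict.
Trained networks look in a picture, given as the dict that the camera call returned (one of the last four; its "shot" number tells which), for a name from the list of things; names that differ only in an ending like _2 or _b are one class to them, and where a whole thing is asked for, a point or a joint stands for the part that bears it (a point fixed in the world has none). Each returns a list of dicts, best first, with "conf" (0 to 1); they miss things now and then, are a little off and sometimes report something else, mostly with a low value. They report only what shows in the picture. A call takes as long as a camera call.
- r.boxes_of(picture, query): "centre" ([row, column] in pixels, amid what is visible of it).
- r.regions_of(picture, query): "region" (384x512 bool, what is visible of it) and "centre" ([row, column] in pixels, amid what is visible of it).
The state is a dict: "time": time; "joint_positions": joint angles; "joint_vel": joint speeds; "joint_torque": joint torques, N m; "ee_pos": TCP position; "eef_rot": TCP orientation; "ft_force": force on the tool from outside, world axes, zero at the start; "torque": the same for the moment, N m; "width": finger opening in m.
Only numpy, scipy, OpenCV 4.12 (cv2) and the standard library are available. Lean on these libraries where they do the work, as an engineer would, in place of code of your own. Each camera call takes 0.05 s, during which the arm holds its last target.

## Working session

There is one attempt and no reset: what is moved stays moved. The work goes in short steps, Python scripts to look and compute and a tool call to move; the robot and the scene stay as the last step left them, time stands still between calls to the robot, and variables do not carry over. Pictures are saved under pics/ and viewed, and the job is handed in when it is done.

Besides the shell and the picture viewer there is one more tool, called after "Request:" by a JSON object that holds its "method" and its "body", one argument or row to a line. arm_command: Moves the arm, as the interface text tells. Its arguments: {"type":"object","properties":{"deltas":{"type":"array","items":{"type":"number"}},"hand":{"type":"number"},"grip_force":{"type":"number"}},"required":["deltas"]}

```bash
mkdir -p pics; ls; cat > h.py <<'E'
import numpy as np, cv2
from scipy.spatial.transform import Rotation as R
from bench import r
def save(p,n): cv2.imwrite('pics/'+n+'.png',cv2.cvtColor(p['image'],cv2.COLOR_RGB2BGR))
def pose():
    s=r.read_state(); T=np.eye(4); T[:3,:3]=R.from_quat(s['eef_rot']).as_matrix(); T[:3,3]=s['ee_pos']; return T
def wfc(p,T=None):
    return np.array(p['world_from_camera']) if 'world_from_camera' in p else T@np.array(p['hand_eye'])
def ray(p,rc,T=None):
    K=np.array(p['intrinsics']);W=wfc(p,T)
    d=W[:3,:3]@np.linalg.solve(K,[rc[1],rc[0],1.]); return W[:3,3],d
def atz(p,rc,z,T=None):
    o,d=ray(p,rc,T); return o+d*(z-o[2])/d[2]
def proj(p,X,T=None):
    K=np.array(p['intrinsics']);W=np.linalg.inv(wfc(p,T)); X=np.atleast_2d(X)
    c=X@W[:3,:3].T+W[:3,3]; u=c@K.T; return (u[:,:2]/u[:,2:])[:,::-1]
def tri(*rays):
    A=np.zeros((3,3));b=np.zeros(3)
    for o,d in rays:
        d=d/np.linalg.norm(d);M=np.eye(3)-np.outer(d,d);A+=M;b+=M@o
    return np.linalg.solve(A,b)
E
cat > a.py <<'E'
from h import *
np.set_printoptions(precision=4,suppress=True)
s=r.read_state();print(s)
t=r.camera('top');si=r.camera('side');T=pose();w=r.camera('wrist')
for n,p in zip(['top0','side0','wrist0'],[t,si,w]): save(p,n)
print(w['hand_eye'], t['world_from_camera'],si['world_from_camera'],t['intrinsics'])
for q in ['tilt_jig','brace_pin','screw_head','screw_mark','lever_knob','spanner_grip','spanner_ring','tape_black','tape_measure','woofer_2','screwdriver']:
    for n,p in zip(['top','side'],[t,si]):
        print(q,n,[(np.round(d['centre'],1),round(float(d['conf']),2)) for d in r.boxes_of(p,q)[:3]])
E
python3 a.py
```

```text
pics
{'time': 0.0, 'joint_positions': array([ 1.0964,  0.3328, -0.0647,  1.4609,  0.0216,  1.3499, -0.0885]), 'joint_vel': array([-0.0002,  0.0006, -0.0009,  0.0008, -0.0022,  0.001 , -0.0004]), 'joint_torque': array([  0.0021, -62.3259,   0.0258, -38.9883,  -0.0613,   0.0401,
         0.0002]), 'ee_pos': array([ 0.2727, -0.5619,  0.2218]), 'eef_rot': array([-0.599 ,  0.3757, -0.3749,  0.5995]), 'ft_force': array([-0.1191,  0.2485,  0.4498]), 'torque': array([ 0.0194, -0.0477, -0.0222]), 'width': 0.0868672077949737}
[[ 1.      0.      0.0003 -0.0005]
 [-0.0003 -0.2582  0.9661 -0.1628]
 [ 0.0001 -0.9661 -0.2582  0.0716]
 [ 0.      0.      0.      1.    ]] [[-0.0034 -0.993   0.1184  0.3886]
 [-0.9997  0.0007 -0.0236  0.0252]
 [ 0.0234 -0.1185 -0.9927  1.2413]
 [ 0.      0.      0.      1.    ]] [[-0.9761 -0.1154  0.1839  0.2302]
 [-0.2157  0.4179 -0.8825  1.4272]
 [ 0.025  -0.9011 -0.4328  0.7722]
 [ 0.      0.      0.      1.    ]] [[372.4888   0.     258.8344]
 [  0.     372.4888 198.8867]
 [  0.       0.       1.    ]]
tilt_jig top [(array([182.2, 242.7]), 0.62)]
tilt_jig side []
br
[... 439 characters left out ...]
array([196.2, 224.6]), 0.42)]
spanner_grip top [(array([194.5, 343.9]), 0.52)]
spanner_grip side [(array([174.2, 254.3]), 0.45)]
spanner_ring top [(array([193.3, 339.1]), 0.85)]
spanner_ring side [(array([175.1, 251.2]), 0.55)]
tape_black top [(array([252.3, 312.9]), 0.78)]
tape_black side [(array([188.4, 294.8]), 0.64), (array([175.4, 254. ]), 0.25)]
tape_measure top [(array([181.4, 378.6]), 0.78)]
tape_measure side [(array([154.7, 245.6]), 0.62), (array([188., 225.]), 0.17)]
woofer_2 top [(array([167.9, 122. ]), 0.73)]
woofer_2 side [(array([247.9, 171.6]), 0.57)]
screwdriver top [(array([206.8, 129.3]), 0.78), (array([167.4, 124.9]), 0.32)]
screwdriver side [(array([278.4, 213.4]), 0.91)]
```

```bash
python3 -c "
import cv2
a=cv2.imread('pics/top0.png');cv2.imwrite('pics/top0z.png',cv2.resize(a[110:290,90:400],None,fx=2.5,fy=2.5,interpolation=2))
a=cv2.imread('pics/side0.png');cv2.imwrite('pics/side0z.png',cv2.resize(a[110:300,130:360],None,fx=3,fy=3,interpolation=2))
"
```

```text
(no output)
```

View pics/top0z.png

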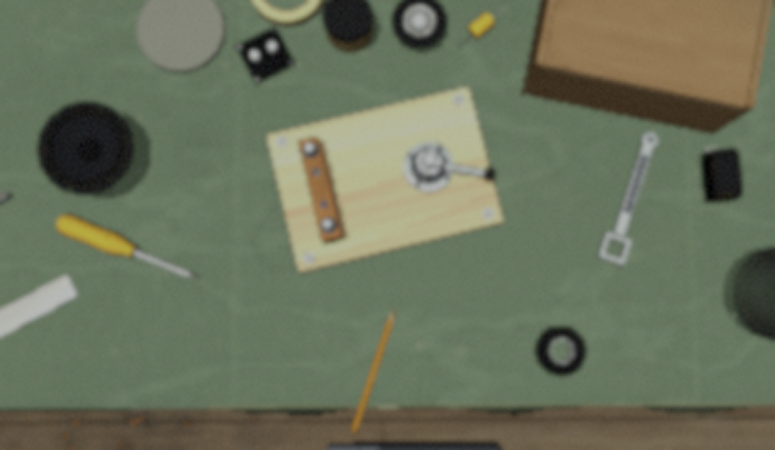

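View pics/side0z.png

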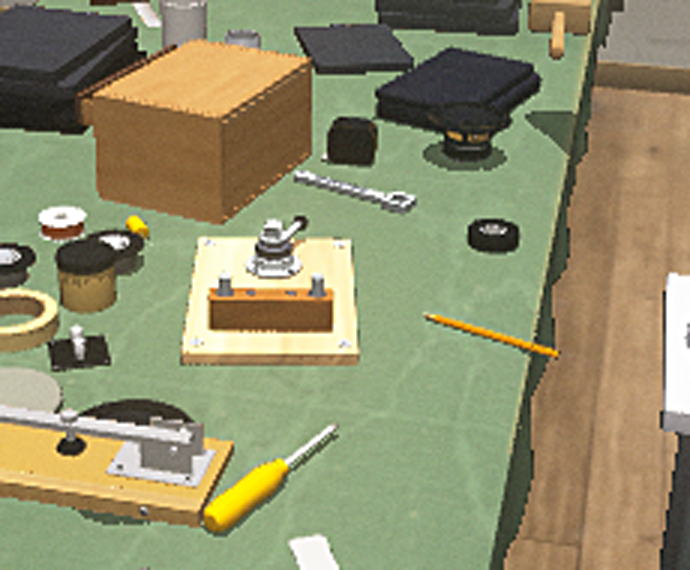

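View pics/wrist0.png

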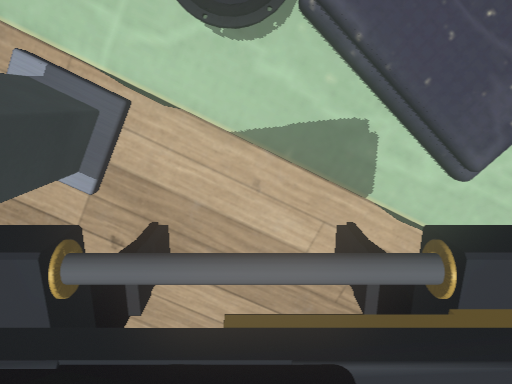

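The top view shows the jig left of centre with the pins at zoom (311,149) and (328,225), the screw at (430,160) and the lever ball at (490,175). The spanner lies to the right, ring at (615,247) and eye at (650,140). The side view agrees.

```bash
cat > b.py <<'E'
from h import *
np.set_printoptions(precision=4,suppress=True)
t=r.camera('top');s=r.camera('side')
z=lambda x,y:(110+(y+.5)/2.5-.5,90+(x+.5)/2.5-.5)
zs=lambda x,y:(110+(y+.5)/3-.5,130+(x+.5)/3-.5)
for n,c,h in [('TL',(267,132),.018),('TR',(470,88),.018),('BR',(503,220),.018),('BL',(298,271),.018),('farpin',(310,148),.0825),('nearpin',(328,225),.0825),('screw',(430,158),.077),('ball',(490,175),.042),('ring',(615,247),.014),('eye',(650,140),.012)]:
    print(n,atz(t,z(*c),h))
for n,c,h in [('pinR?',(318,276),.0825),('pinL',(225,276),.0825),('screw',(272,225),.077),('ball',(301,224),.042),('ring',(399,201),.014),('eye',(300,176),.012)]:
    print('side',n,atz(s,zs(*c),h))
for q in ['spanner_ring','tilt_jig']:
  for p in (t,s):
    for d in r.regions_of(p,q)[:1]:
        m=d['region'].astype(np.uint8); print(q,d['conf'],m.sum(),cv2.minAreaRect(cv2.findNonZero(m)))
T=pose();print(T)
E
python3 b.py
```

```text
TL [0.6569 0.2035 0.018 ]
TR [ 0.7178 -0.0682  0.018 ]
BR [ 0.5385 -0.1103  0.018 ]
BL [0.4713 0.16   0.018 ]
farpin [0.6223 0.1397 0.0825]
nearpin [0.5244 0.1162 0.0825]
screw [ 0.6107 -0.0119  0.077 ]
ball [ 0.5948 -0.0915  0.042 ]
ring [ 0.5027 -0.2596  0.014 ]
eye [ 0.6481 -0.3117  0.012 ]
side pinR? [0.5232 0.1234 0.0825]
side pinL [0.6196 0.1496 0.0825]
side screw [0.607  0.0008 0.077 ]
side ball [ 0.5924 -0.0833  0.042 ]
side ring [ 0.498  -0.2458  0.014 ]
side eye [ 0.6459 -0.2963  0.012 ]
spanner_ring 0.85 250 ((340.2925720214844, 188.27801513671875), (9.726763725280762, 51.91902160644531), 14.931418418884277)
spanner_ring 0.58 139 ((248.41177368164062, 173.3529510498047), (38.32062911987305, 5.820854663848877), 14.03624439239502)
tilt_jig 0.56 4736 ((243.1410369873047, 180.65562438964844), (56.984130859375, 85.0404281616211), 76.4295654296875)
tilt_jig 0.6 2443 ((218.7715606689453, 207.2891387939453), (49.720245361328125, 59.31257247924805), 87.70938873291016)
[[ 0.4366  0.      0.8996  0.2729]
 [-0.8996 -0.      0.4366 -0.5623]
 [ 0.     -1.      0.      0.2225]
 [ 0.      0.      0.      1.    ]]
```

Request:
{"method": "arm_command", "body": {
  "deltas": [-0.06,0,0.19,0,20,0,-0.128,0,0.39,0,45,0,-0.128,0,0.39,0,45,0,-0.128,0.0,0.39,0,45,0,-0.128,0.03,0.39,0,45,0,-0.128,0.07,0.39,0,45,0,-0.128,0.07,0.39,0,45,0,-0.128,0.07,0.39,0,45,0],
  "hand": 0.6
}}

```text
time: 2.55
ee_pos: [0.5698, -0.2709, 0.1497]
eef_rot: [-0.412, 0.576, -0.573, 0.412]
ft_force: [-0.0, -0.3, 1.0]
width: 0.0524
```

```bash
cat > c.py <<'E'
from h import *
import sys
np.set_printoptions(precision=4,suppress=True)
s=r.read_state();T=pose();w=r.camera('wrist');save(w,sys.argv[1]);print(T,s['time'],s['ft_force'],s['joint_vel'])
for q,h in zip(['spanner_ring','spanner_grip'],[.014,.012]):
    for d in r.boxes_of(w,q)[:2]: print(q,d['conf'],d['centre'],atz(w,d['centre'],h,T))
d=r.regions_of(w,'spanner_ring')
if d:
    m=d[0]['region'].astype(np.uint8);cv2.imwrite('pics/m.png',m*255);print(m.sum(),cv2.minAreaRect(cv2.findNonZero(m)))
E
python3 c.py wrist1
```

```text
[[-0.3203 -0.0025  0.9473  0.5698]
 [-0.9473  0.0041 -0.3203 -0.2709]
 [-0.0031 -1.     -0.0037  0.1497]
 [ 0.      0.      0.      1.    ]] 2.55 [-0.0303 -0.3404  0.9701] [ 0.0234 -0.012   0.0575 -0.0293  0.0244  0.0076 -0.0028]
spanner_grip 0.92 [161.6, 263.9] [ 0.5842 -0.2856  0.012 ]
spanner_grip 0.63 [225.9, 29.5] [ 0.5968 -0.0523  0.012 ]
3463 ((263.5, 159.0), (186.0, 35.0), 90.0)
```

View pics/wrist1.png

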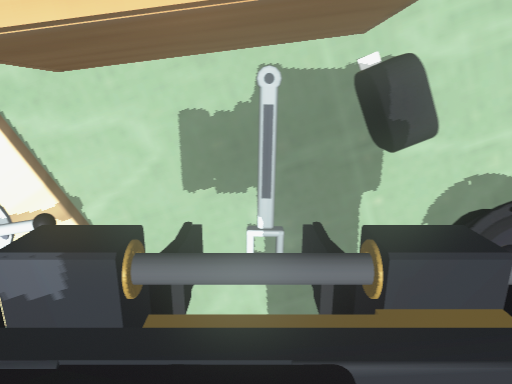

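The wrist view shows the spanner eye at (col 269, row 77). The handle runs down to the ring edge, cols 248–283 at row 229, and the area around it is clear.

```bash
cat > d.py <<'E'
from h import *
np.set_printoptions(precision=4,suppress=True)
T=pose();w=r.camera('wrist')
e=atz(w,(77,269),.012,T);n=atz(w,(222,265.5),.012,T);rg=atz(w,(228.5,265.5),.014,T)
u=(e-n)[:2];u/=np.linalg.norm(u);print(e,n,rg,np.degrees(np.arctan2(u[1],u[0])))
ring=e[:2]-u*.167;grip=e[:2]-u*.092
print('ring',ring,'grip',grip,'ringedge pred dist to far edge',np.linalg.norm(rg[:2]-ring))
d=np.append(grip,0.003)-T[:3,3];print('tool delta',T[:3,:3].T@d, 'z ang',np.degrees(np.arctan2(T[1,2],T[0,2])))
im=w['image'];print([np.round(np.where(np.abs(np.diff(im[rr,240:300].astype(int).sum(1)))>80)[0]+240.5,1) for rr in (95,130,160,190,215)])
E
python3 d.py
```

```text
[ 0.6499 -0.3218  0.012 ] [ 0.5249 -0.2765  0.012 ] [ 0.5193 -0.2745  0.014 ] -19.927310750691333
ring [ 0.4929 -0.2649] grip [ 0.5634 -0.2905] ringedge pred dist to far edge 0.02803957057208566
tool delta [0.0124 0.1503 0.0001] z ang -19.22712771885425
[array([248.5, 264.5, 265.5]), array([248.5, 249.5, 251.5, 261.5, 264.5]), array([248.5, 249.5, 251.5, 260.5, 261.5, 264.5]), array([247.5, 251.5, 260.5, 263.5]), array([248.5, 255.5, 263.5])]
```

```bash
cat >> d.py <<'E'
s=r.read_state();print(s['time'],s['ee_pos'],s['joint_vel'])
grip=e[:2]-u*.081;print(grip)
d=np.append(grip,0.004)-s['ee_pos'];print('tool delta',T[:3,:3].T@d)
E
python3 d.py
```

```text
[ 0.6499 -0.3222  0.012 ] [ 0.5248 -0.2767  0.012 ] [ 0.5192 -0.2748  0.014 ] -19.956626231985812
ring [ 0.493  -0.2652] grip [ 0.5634 -0.2908] ringedge pred dist to far edge 0.027946073865627634
tool delta [0.0124 0.1505 0.0001] z ang -19.255293688675447
[array([247.5, 263.5, 264.5]), array([247.5, 248.5, 251.5, 260.5, 261.5, 263.5, 264.5]), array([247.5, 248.5, 251.5, 260.5, 263.5, 264.5]), array([251.5, 260.5, 263.5]), array([246.5, 247.5, 248.5, 255.5])]
2.85 [ 0.5673 -0.2787  0.1535] [ 0.0001 -0.0004 -0.0058  0.0017 -0.0033 -0.0016 -0.0011]
[ 0.5738 -0.2945]
tool delta [0.0126 0.1495 0.0111]
```

```bash
python3 c.py wrist2
```

```text
[[-0.3299  0.001   0.944   0.5673]
 [-0.944  -0.0013 -0.3299 -0.2787]
 [ 0.0009 -1.      0.0014  0.1535]
 [ 0.      0.      0.      1.    ]] 2.85 [ 0.8144 -0.421   0.2349] [ 0.0001 -0.0004 -0.0058  0.0017 -0.0033 -0.0016 -0.0011]
spanner_ring 0.61 [159.1, 255.2] [ 0.5865 -0.2875  0.014 ]
spanner_ring 0.61 [202.4, 16.9] [ 0.6218 -0.061   0.014 ]
spanner_grip 0.78 [159.5, 253.1] [ 0.5864 -0.2854  0.012 ]
3386 ((255.0, 159.5), (185.0, 36.0), 90.0)
```

View pics/wrist2.png

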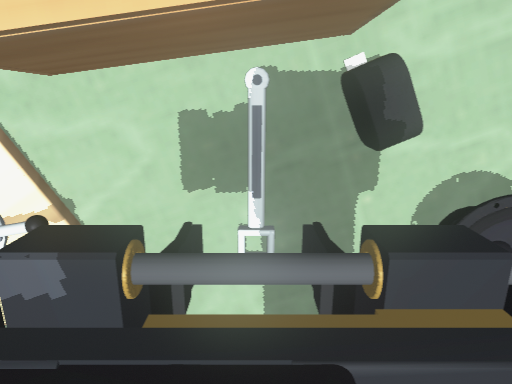

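Settled, the view puts the eye at (col 256.5, row 78) and the ring edge at cols 237–274, row 228. The handle is vertical in the picture.

```bash
sed -i 's/(77,269)/(78,256.7)/;s/(222,265.5)/(222,256.2)/;s/(228.5,265.5)/(228.5,256)/' d.py; python3 d.py
```

```text
[ 0.6529 -0.3105  0.012 ] [ 0.5282 -0.2671  0.012 ] [ 0.5226 -0.2649  0.014 ] -19.176470729048336
ring [ 0.4952 -0.2556] grip [ 0.566  -0.2803] ringedge pred dist to far edge 0.028972986382184405
tool delta [ 0.0029  0.15   -0.0007] z ang -19.18120952504793
[array([265.5, 266.5]), array([249.5, 250.5, 252.5, 253.5, 262.5, 265.5, 266.5]), array([249.5, 250.5, 252.5, 253.5, 261.5, 262.5, 265.5]), array([245.5, 252.5, 261.5, 264.5]), array([249.5, 256.5, 264.5])]
3.1 [ 0.5677 -0.2774  0.1529] [-0.0032  0.0036 -0.0007  0.0026 -0.0004 -0.0024 -0.0012]
[ 0.5764 -0.2839]
tool delta [0.0032 0.1489 0.0103]
```

Request:
{"method": "arm_command", "body": {
  "deltas": [0.003,0.05,0.01,0,0,0,0.003,0.1,0.01,0,0,0,0.003,0.135,0.01,0,0,0,0.003,0.149,0.01,0,0,0,0.003,0.149,0.01,0,0,0,0.003,0.149,0.01,0,0,0]
}}

```text
time: 3.85
ee_pos: [0.5774, -0.2835, 0.0054]
eef_rot: [0.41, -0.575, 0.577, -0.41]
ft_force: [0.5, 0.1, -0.0]
width: 0.0525
```

Request:
{"method": "arm_command", "body": {
  "deltas": [0,0,0,0,0,0,0,0,0,0,0,0,0,0,0,0,0,0,0,0,0,0,0,0],
  "hand": 0,
  "grip_force": 40
}}

```text
time: 4.35
ee_pos: [0.5763, -0.2831, 0.0036]
eef_rot: [0.41, -0.576, 0.576, -0.41]
ft_force: [-0.1, -2.0, 1.0]
width: 0.02
```

```bash
python3 c.py wrist3
```

```text
[[-0.3275  0.0001  0.9449  0.5763]
 [-0.9449 -0.0002 -0.3275 -0.2831]
 [ 0.0001 -1.      0.0001  0.0036]
 [ 0.      0.      0.      1.    ]] 4.35 [-0.0507 -2.0061  1.0325] [ 0.0028 -0.001   0.004  -0.0016  0.0032  0.0008 -0.0004]
spanner_ring 0.92 [162.2, 254.7] [ 0.6181 -0.2977  0.014 ]
spanner_grip 0.86 [160.3, 253.4] [ 0.6188 -0.2973  0.012 ]
7527 ((256.5, 184.0), (258.0, 47.0), 90.0)
```

View pics/wrist3.png

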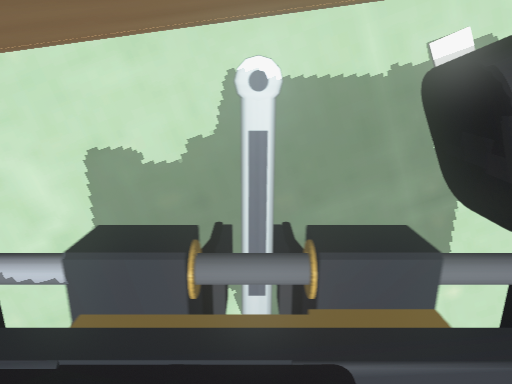

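Request:
{"method": "arm_command", "body": {
  "deltas": [0,0,0,0,0,0,0,0,0,0,0,0,0,-0.02,0,0,0,0,0,-0.06,0,0,0,0,0,-0.12,-0.02,0,0,0,0,-0.13,-0.04,0,0,0,0,-0.13,-0.04,0,0,0]
}}

```text
time: 5.42
ee_pos: [0.5387, -0.2697, 0.1361]
eef_rot: [0.41, -0.575, 0.577, -0.411]
ft_force: [0.3, 0.1, -2.0]
width: 0.0154
```

```bash
python3 c.py wrist4
```

```text
[[-0.3273  0.0027  0.9449  0.5387]
 [-0.9449 -0.0013 -0.3273 -0.2697]
 [ 0.0003 -1.      0.003   0.1361]
 [ 0.      0.      0.      1.    ]] 5.425 [ 0.2864  0.1016 -1.962 ] [-0.0061  0.0555  0.0017 -0.0066  0.0076 -0.0207 -0.0039]
spanner_ring 0.8 [162.1, 251.0] [ 0.5595 -0.2748  0.014 ]
spanner_grip 0.7 [161.6, 250.2] [ 0.5599 -0.2742  0.012 ]
7927 ((251.0, 184.5), (259.0, 48.0), 90.0)
```

View pics/wrist4.png

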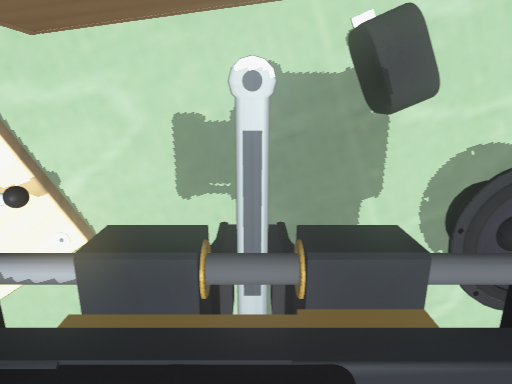

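The spanner is held level and straight, with its eye at (col 252, row 79) and the handle vertical. Next I get its pose in the tool frame.

```bash
cat > e.py <<'E'
from h import *
np.set_printoptions(precision=4,suppress=True)
w=r.camera('wrist')
I=np.eye(4);K=np.array(w['intrinsics']);H=np.array(w['hand_eye'])
def aty(rc,y):
    d=H[:3,:3]@np.linalg.solve(K,[rc[1],rc[0],1.]);o=H[:3,3];return o+d*(y-o[1])/d[1]
e=aty((79,252),-.0084);print('eye tool',e)
im=cv2.imread('pics/wrist4.png').astype(int)
for rr in (110,125,150,180,205,220):
    g=np.abs(np.diff(im[rr,215:290].sum(1)));print(rr,np.where(g>60)[0]+215.5)
for c in [(110,252),(215,251.5)]: print(aty(c,-.0084))
T=pose();print(T,r.read_state()['joint_positions'])
E
python3 e.py
```

```text
eye tool [-0.0011 -0.0084  0.0809]
110 [229.5 230.5 235.5 267.5 268.5]
125 [235.5 267.5 268.5]
150 [235.5 236.5 241.5 242.5 260.5 261.5 267.5]
180 [236.5 241.5 242.5 260.5 261.5 267.5]
205 [235.5 237.5 242.5 243.5 260.5 261.5 266.5 267.5]
220 [235.5 237.5 242.5 243.5 260.5 261.5 266.5 267.5]
[-0.0011 -0.0084  0.0676]
[-0.0013 -0.0084  0.0178]
[[-0.3272 -0.0011  0.945   0.5386]
 [-0.945   0.0008 -0.3272 -0.2696]
 [-0.0004 -1.     -0.0013  0.1327]
 [ 0.      0.      0.      1.    ]] [ 0.5417  0.3545 -0.1889  1.6273  0.0706  1.1678 -1.5676]
```

Request:
{"method": "arm_command", "body": {
  "deltas": [-0.03,0,-0.01,0,-10,0,-0.06,0,-0.017,0,-20,0,-0.09,0,-0.017,0,-30,0,-0.12,0,-0.017,0,-40,0,-0.15,0,-0.017,0,-50,0,-0.17,0,-0.017,0,-60,0,-0.184,0,-0.017,0,-70,0,-0.184,0,-0.017,0,-80,0]
}}

```text
time: 6.68
ee_pos: [0.5831, -0.0886, 0.1328]
eef_rot: [-0.685, 0.175, -0.175, 0.686]
ft_force: [0.2, -0.1, -1.3]
width: 0.0154
```

Request:
{"method": "arm_command", "body": {
  "deltas": [0,0,0,0,-10,0,0,0,0,0,-20,0,0,0,0,0,-30,0,0,0,0,0,-38,0,0,0,0,0,-42,0,0,0,0,0,-42,0,0,0,0,0,-42,0,0,0,0,0,-42,0]
}}

```text
time: 7.68
ee_pos: [0.5827, -0.0904, 0.1334]
eef_rot: [-0.703, -0.079, 0.079, 0.703]
ft_force: [-0.0, -0.1, -1.7]
width: 0.015
```

```bash
cat > f.py <<'E'
from h import *
import sys
np.set_printoptions(precision=4,suppress=True)
s=r.read_state();T=pose();w=r.camera('wrist');save(w,sys.argv[1]);np.savez(sys.argv[1],T=T,K=w['intrinsics'],H=w['hand_eye'],im=w['image']);print(T,s['time'],s['ft_force'],s['joint_vel'])
for q,h in zip(['screw_head','screw_mark','brace_pin','lever_knob'],[.077,.06,.0825,.042]):
    for d in r.boxes_of(w,q)[:2]: print(q,d['conf'],d['centre'],atz(w,d['centre'],h,T))
E
python3 f.py wrist5
```

```text
[[ 0.975  -0.0002 -0.2222  0.5827]
 [ 0.2222  0.      0.975  -0.0904]
 [-0.0002 -1.      0.0001  0.1334]
 [ 0.      0.      0.      1.    ]] 7.675 [-0.0407 -0.1051 -1.6591] [ 0.0008 -0.0028 -0.0018  0.0009 -0.0001  0.0003  0.0056]
screw_head 0.92 [110.9, 302.7] [ 0.6007 -0.0187  0.077 ]
screw_mark 0.63 [111.8, 303.0] [ 0.6036 -0.0191  0.06  ]
screw_mark 0.6 [134.2, 292.7] [ 0.6005 -0.0355  0.06  ]
brace_pin 0.69 [89.1, 317.7] [ 0.6054 -0.0041  0.0825]
lever_knob 0.89 [140.4, 290.6] [ 0.6027 -0.0415  0.042 ]
```

View pics/wrist5.png

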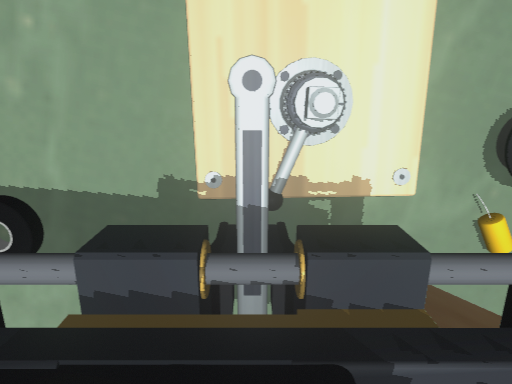

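```bash
python3 -c "
import cv2
a=cv2.imread('pics/wrist5.png');cv2.imwrite('pics/wrist5z.png',cv2.resize(a[50:150,260:360],None,fx=6,fy=6,interpolation=2))"
```

```text
(no output)
```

View pics/wrist5z.png

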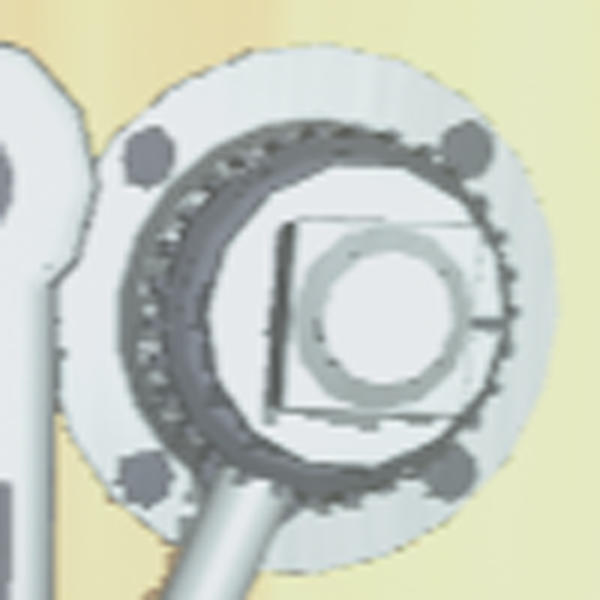

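The close-up shows the square head nearly aligned with the image axes. Its top circle centres at (col 324.1, row 102.2), the index notch is at (col 342, row 103.4), and the boss centre is near (310.7, 101.2). Now I turn these into positions.

```bash
cat > g.py <<'E'
from h import *
np.set_printoptions(precision=4,suppress=True)
D=np.load('wrist5.npz');w={'intrinsics':D['K'],'hand_eye':D['H']};T=D['T']
zz=lambda x,y:(50+(y+.5)/6-.5,260+(x+.5)/6-.5)
for n,c,h in [('top',(387,316),.077),('TLtop',(298,222),.074),('BLtop',(283,408),.074),('TRtop',(488,224),.074),('BRtop',(478,414),.074),('mark in',(470,323),.06),('mark out',(505,323),.06),('collarL',(210,315),.06),('collarT',(355,165),.06),('collarB',(350,465),.06),('bossL',(60,310),.034),('bossR',(557,310),.034),('bossT',(320,45),.034),('bossB',(305,574),.034)]:
    print(n,atz(w,zz(*c),h,T), T[:3,:3].T@(atz(w,zz(*c),h,T)-T[:3,3]))
print('ball',atz(w,(199,273),.042,T))
import itertools
X=np.array([0.6065,-.0145])
P=lambda q:(np.round((proj(w,q,T)-[50,260]+.5)*6-.5))
for th in (8,12,16):
    c,s=np.cos(np.radians(th)),np.sin(np.radians(th))
    print(th,P([[X[0]+c*a*.01-s*b*.01,X[1]+s*a*.01+c*b*.01,.074] for a,b in((-1,1),(-1,-1),(1,1),(1,-1))]).tolist(),P([X[0]+c*.017,X[1]+s*.017,.06]),P([*X,.077]))
E
python3 g.py
```

```text
top [ 0.6125 -0.0105  0.077 ] [0.0468 0.0564 0.0713]
TLtop [ 0.6013 -0.0032  0.074 ] [0.0374 0.0594 0.0809]
BLtop [ 0.6048 -0.0222  0.074 ] [0.0367 0.0594 0.0616]
TRtop [0.621  0.0011 0.074 ] [0.0576 0.0594 0.0807]
BRtop [ 0.6256 -0.0181  0.074 ] [0.0579 0.0594 0.061 ]
mark in [ 0.6255 -0.0084  0.06  ] [0.0599 0.0734 0.0705]
mark out [ 0.6294 -0.0075  0.06  ] [0.0639 0.0734 0.0705]
collarL [ 0.5963 -0.0141  0.06  ] [0.0302 0.0734 0.0714]
collarT [0.608  0.0052 0.06  ] [0.0459 0.0734 0.0876]
collarB [ 0.6164 -0.0268  0.06  ] [0.047  0.0734 0.0545]
bossL [ 0.5808 -0.017   0.034 ] [0.0144 0.0994 0.072 ]
bossR [ 0.6421 -0.0031  0.034 ] [0.0773 0.0994 0.072 ]
bossT [0.6044 0.0205 0.034 ] [0.0458 0.0994 0.1033]
bossB [ 0.6199 -0.0423  0.034 ] [0.0469 0.0994 0.0386]
ball [ 0.6007 -0.0894  0.042 ]
8 [[235.0, 236.0], [427.0, 214.0], [252.0, 423.0], [443.0, 396.0]] [[352. 443.]] [[341. 322.]]
12 [[242.0, 229.0], [434.0, 220.0], [245.0, 417.0], [437.0, 403.0]] [[341. 444.]] [[341. 322.]]
16 [[249.0, 222.0], [440.0, 226.0], [238.0, 410.0], [430.0, 410.0]] [[330. 444.]] [[341. 322.]]
```

Request:
{"method": "arm_command", "body": {
  "deltas": [0.015,0,0.045,0,1.3,0,0.03,0,0.09,0,1.3,0,0.0495,0,0.13,0,1.3,0,0.0495,0,0.1463,0,1.3,0,0.0495,0,0.1463,0,1.3,0,0.0495,0,0.1463,0,1.3,0,0.0495,0,0.1463,0,1.3,0]
}}

```text
time: 8.8
ee_pos: [0.5985, 0.0612, 0.1335]
eef_rot: [0.704, 0.071, -0.07, -0.703]
ft_force: [-0.5, 0.5, -2.1]
width: 0.0152
```

```bash
python3 f.py wrist6
```

```text
[[ 0.9801  0.0001 -0.1984  0.5985]
 [ 0.1984 -0.0008  0.9801  0.0612]
 [-0.0001 -1.     -0.0008  0.1335]
 [ 0.      0.      0.      1.    ]] 8.8 [-0.4566  0.4635 -2.0533] [-0.0025  0.0013 -0.0064 -0.0003  0.0005 -0.0015 -0.0036]
screw_head 0.24 [310.3, 233.5] [ 0.6018 -0.0199  0.077 ]
screw_head 0.18 [161.1, 250.3] [0.5918 0.094  0.077 ]
brace_pin 0.67 [118.9, 229.1] [0.5733 0.1185 0.0825]
```

View pics/wrist6.png

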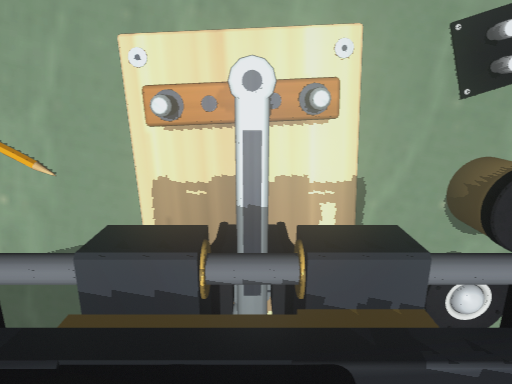

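The handle points between the pins, whose tops are at (160,106) and (321,97). I'll cross-check the screw position against the pins.

```bash
cat > g2.py <<'E'
from h import *
np.set_printoptions(precision=4,suppress=True)
D=np.load('wrist6.npz');w={'intrinsics':D['K'],'hand_eye':D['H']};T=D['T']
f=atz(w,(97.5,320.5),.0825,T)[:2];n=atz(w,(105.5,160),.0825,T)[:2]
x=(f-n)/np.linalg.norm(f-n);y=np.array([-x[1],x[0]]);print(f,n,np.linalg.norm(f-n),np.degrees(np.arctan2(x[1],x[0])))
sc=(f+n)/2-y*.145;print('screw',sc, 'tool',T[:3,:3].T@(np.array([*sc,.077])-T[:3,3]))
s=r.read_state();print(s['time'],s['ee_pos'],pose()[:2,2])
h=pose();ring=h[:2,3]-.0751*h[:2,2];print('ring',ring)
E
python3 g2.py
```

```text
[0.6263 0.1424] [0.5298 0.118 ] 0.09949357994753724 14.202652679931663
screw [ 0.6136 -0.0103] tool [ 0.0006  0.0566 -0.0731]
9.05 [0.5984 0.0627 0.1335] [-0.2002  0.9798]
ring [ 0.6134 -0.0109]
```

Request:
{"method": "arm_command", "body": {
  "deltas": [0,0.03,0.0006,0,0,0,0,0.046,0.0006,0,0,0,0,0.05,0.0006,0,0,0,0,0.053,0.0006,0,0,0,0,0.056,0.0006,0,0,0,0,0.058,0.0006,0,0,0]
}}

```text
time: 9.8
ee_pos: [0.5986, 0.0638, 0.076]
eef_rot: [0.704, 0.072, -0.071, -0.703]
ft_force: [-0.7, 0.7, 1.3]
width: 0.0156
```

Request:
{"method": "arm_command", "body": {
  "deltas": [0,0.002,0,0,0,0,0,0.004,0,0,0,0,0,0.006,0,0,0,0]
}}

```text
time: 10.18
ee_pos: [0.5987, 0.0641, 0.0703]
eef_rot: [0.703, 0.072, -0.071, -0.703]
ft_force: [-6.3, 0.2, 20.2]
width: 0.0154
```

```bash
python3 f.py wrist7; python3 -c "
from h import *
s=r.read_state();print(s['ft_force'],s['torque'],s['ee_pos'],s['width'])
t=r.camera('top');save(t,'top7');si=r.camera('side');save(si,'side7')
a=si['image'][150:230,180:270,::-1];cv2.imwrite('pics/side7z.png',cv2.resize(a,None,fx=6,fy=6,interpolation=2))"
```

```text
[[ 0.9796  0.0012 -0.2011  0.5987]
 [ 0.2011  0.0001  0.9796  0.0641]
 [ 0.0012 -1.     -0.0001  0.0703]
 [ 0.      0.      0.      1.    ]] 10.175 [-6.3379  0.1971 20.2437] [-0.004   0.0052  0.0015 -0.0001  0.0094 -0.0034 -0.0112]
screw_head 0.57 [307.7, 270.1] [0.6161 0.0321 0.077 ]
screw_mark 0.47 [307.9, 232.0] [0.5974 0.0164 0.06  ]
brace_pin 0.9 [109.8, 225.5] [0.5745 0.1287 0.0825]
[-3.29230037  0.07756033 10.27108286] [-0.16840293  0.50918915  0.03163205] [0.59866443 0.06413456 0.07049939] 0.015230211489349449
```

View pics/wrist7.png

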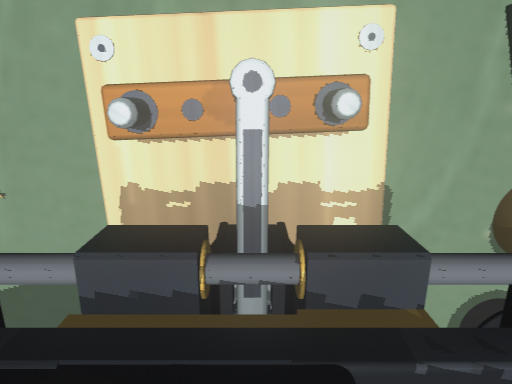

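View pics/side7z.png

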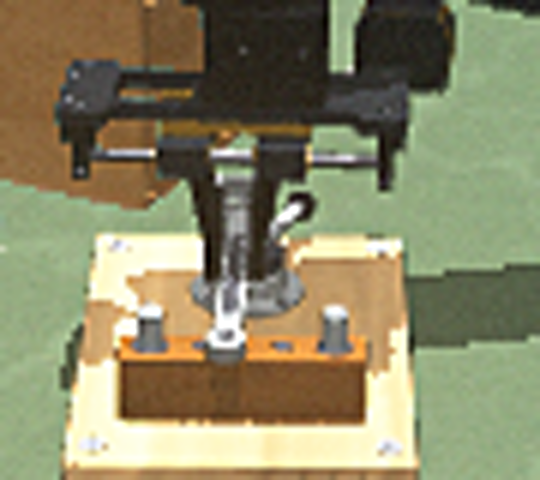

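```bash
cat > k.py <<'E'
from h import *
np.set_printoptions(precision=4,suppress=True)
D=np.load('wrist7.npz');w={'intrinsics':D['K'],'hand_eye':D['H']};I=np.eye(4)
for y in (-.0084,-.0084+.0067): print(y,proj(w,[[0,y,.081],[-.011,y,.081],[.011,y,.081],[0,y,.092],[0,y,.03]],I).round(1).tolist())
for n in (3,4,6,7):
    im=cv2.imread(f'pics/wrist{n}.png').astype(int)
    g=np.abs(np.diff(im[40:140,252:256].mean(1).sum(1)));c=np.abs(np.diff(im[76:84,200:310].mean(0).sum(1)))
    print(n,np.where(g>45)[0]+40.5,np.where(c>45)[0]+200.5)
s=r.read_state();print(s['ft_force'],s['torque'],s['joint_torque'])
im=cv2.imread('pics/wrist7.png');cv2.imwrite('pics/wrist7z.png',cv2.resize(im[40:150,80:400],None,fx=2.5,fy=2.5,interpolation=2))
E
python3 k.py
```

```text
-0.0084 [[79.5, 249.9], [79.5, 224.9], [79.5, 274.9], [52.6, 249.8], [191.5, 250.1]]
-0.0016999999999999993 [[80.4, 250.0], [80.4, 226.0], [80.4, 273.9], [54.8, 249.9], [188.0, 250.1]]
3 [ 56.5  70.5  71.5  89.5  90.5 129.5 130.5] [224.5 234.5 235.5 247.5 248.5 249.5 266.5 267.5 268.5 280.5 281.5 282.5]
4 [ 55.5  69.5  70.5  90.5  91.5 129.5 130.5] [227.5 228.5 229.5 241.5 242.5 261.5 262.5 274.5 275.5]
6 [ 54.5  55.5  56.5  69.5  70.5  90.5  91.5 129.5 130.5] [226.5 228.5 229.5 241.5 242.5 260.5 261.5 262.5 273.5 274.5]
7 [ 57.5  58.5  69.5  70.5  90.5  91.5  92.5 128.5 129.5] [229.5 230.5 241.5 242.5 243.5 260.5 261.5 262.5 273.5 274.5]
[-3.0353  1.3565  9.465 ] [-0.1091  0.5871 -0.0181] [  0.636  -56.3684  -8.1657 -31.3232   0.2471  -0.8962   0.0204]
```

View pics/wrist7z.png

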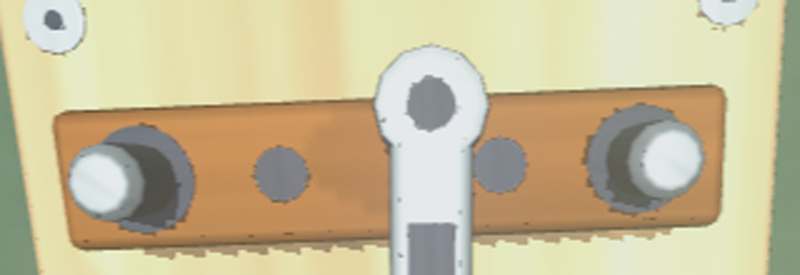

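The spanner has pitched about 5° in the grip: the eye is lower in the picture and touches the rail, so the ring is resting on top of the square and not over it. I'll check the calibration bias sideways.

```bash
cat > l.py <<'E'
from h import *
np.set_printoptions(precision=5,suppress=True)
for n in (5,6,7):
    D=np.load(f'wrist{n}.npz');print(n,D['H'][:3,3],R.from_matrix(D['H'][:3,:3]).as_rotvec(),D['K'][0],D['K'][1])
D=np.load('wrist7.npz');w={'intrinsics':D['K'],'hand_eye':D['H']}
o,d=ray(w,(79,252),np.eye(4));print(o+d*(-.0084-o[1])/d[1], proj(w,o+d*(-.0084-o[1])/d[1],np.eye(4)))
E
python3 l.py
```

```text
5 [ 0.00078 -0.16278  0.07142] [-1.83297  0.00085 -0.00079] [333.40408   0.      251.97858] [  0.      333.40408 191.46518]
6 [ 0.00076 -0.16278  0.07144] [-1.83294  0.00085 -0.00079] [333.40408   0.      251.97858] [  0.      333.40408 191.46518]
7 [ 0.00077 -0.16277  0.07144] [-1.83295  0.00085 -0.00079] [333.40408   0.      251.97858] [  0.      333.40408 191.46518]
[ 0.00093 -0.0084   0.08121] [[ 79. 252.]]
```

The hand-eye estimate has drifted between calls, so my earlier sideways correction was about 2 mm wrong, in tool +x. That matches the −x contact force. I'll lift, shift −2 mm in tool x and remeasure.

Request:
{"method": "arm_command", "body": {
  "deltas": [0,-0.006,0,0,0,0,0,-0.012,0,0,0,0,-0.002,-0.012,0,0,0,0,-0.002,-0.012,0,0,0,0,-0.002,-0.012,0,0,0,0]
}}

```text
time: 11.15
ee_pos: [0.5961, 0.0633, 0.0813]
eef_rot: [0.704, 0.071, -0.071, -0.703]
ft_force: [0.4, -0.1, -0.7]
width: 0.0154
```

```bash
cat > m.py <<'E'
from h import *
import sys
np.set_printoptions(precision=4,suppress=True)
s=r.read_state();T=pose();w=r.camera('wrist');n=sys.argv[1];save(w,n);np.savez(n,T=T,K=w['intrinsics'],H=w['hand_eye'],im=w['image'])
print(T,s['time'],s['ft_force'],s['torque'],np.array(w['hand_eye'])[:3,3])
im=w['image'].astype(int)
g=np.abs(np.diff(im[40:140,252:256].mean(1).sum(1)));c=np.abs(np.diff(im[76:84,200:310].mean(0).sum(1)))
print(np.where(g>45)[0]+40.5,np.where(c>45)[0]+200.5)
cv2.imwrite('pics/'+n+'z.png',cv2.resize(w['image'][40:150,80:400,::-1],None,fx=2.5,fy=2.5,interpolation=2))
E
python3 m.py wrist8
```

```text
[[ 0.9796 -0.0004 -0.2008  0.5961]
 [ 0.2008 -0.0001  0.9796  0.0633]
 [-0.0004 -1.     -0.      0.0813]
 [ 0.      0.      0.      1.    ]] 11.15 [ 0.4058 -0.066  -0.7493] [ 0.0525 -0.042  -0.0118] [ 0.0008 -0.1628  0.0714]
[ 56.5  57.5  70.5  90.5  91.5 128.5 129.5] [229.5 230.5 241.5 242.5 260.5 261.5 262.5 263.5 273.5 274.5]
```

View pics/wrist8z.png

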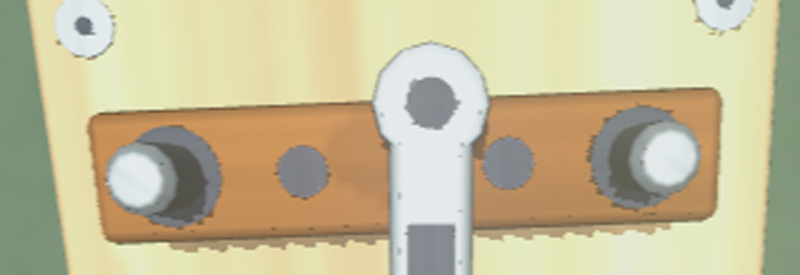

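Request:
{"method": "arm_command", "body": {
  "deltas": [0,0,0,3,0,0,0,0.002,0,3,0,0,0,0.004,0,3,0,0,0,0.006,0,3,0,0,0,0.008,0,3,0,0]
}}

```text
time: 11.82
ee_pos: [0.5962, 0.0638, 0.0734]
eef_rot: [-0.685, -0.07, 0.073, 0.722]
ft_force: [-0.2, 0.1, -1.6]
width: 0.0153
```

Request:
{"method": "arm_command", "body": {
  "deltas": [0,0.0025,-0.0001,0,0,0,0,0.005,-0.0003,0,0,0,0,0.007,-0.0004,0,0,0,0,0.009,-0.0005,0,0,0]
}}

```text
time: 12.32
ee_pos: [0.5963, 0.0633, 0.0644]
eef_rot: [-0.685, -0.069, 0.073, 0.722]
ft_force: [1.0, -0.5, -1.4]
width: 0.0155
```

Request:
{"method": "arm_command", "body": {
  "deltas": [0,0.001,0,0,0,0,0,0.001,0,0,0,0]
}}

```text
time: 12.58
ee_pos: [0.5963, 0.0634, 0.0636]
eef_rot: [-0.685, -0.07, 0.073, 0.722]
ft_force: [0.1, 0.3, -1.2]
width: 0.0155
```

Request:
{"method": "arm_command", "body": {
  "deltas": [0,0,0,0,0,0,0,0,0,0,0,0,0,0,0,0,0,0],
  "hand": 0.5
}}

```text
time: 12.95
ee_pos: [0.5964, 0.0634, 0.0637]
eef_rot: [-0.685, -0.07, 0.073, 0.722]
ft_force: [0.2, 0.0, 0.5]
width: 0.0374
```

```bash
python3 m.py wrist9
```

```text
[[ 0.9796 -0.0101 -0.2006  0.5964]
 [ 0.2008  0.0512  0.9783  0.0634]
 [ 0.0004 -0.9986  0.0522  0.0637]
 [ 0.      0.      0.      1.    ]] 12.95 [0.1732 0.0289 0.5434] [-0.1175 -0.0866  0.0194] [ 0.0008 -0.1627  0.0715]
[ 56.5  57.5  70.5  71.5  90.5  91.5 129.5] [228.5 229.5 241.5 242.5 260.5 261.5 272.5 273.5 274.5]
```

View pics/wrist9.png

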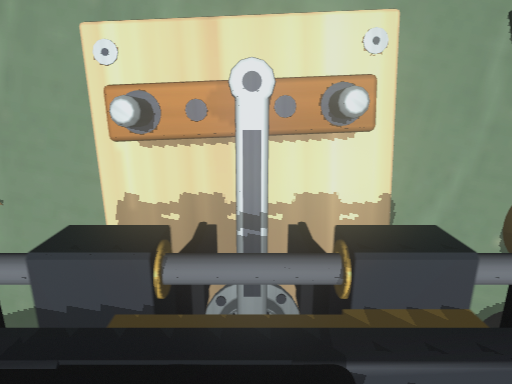

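The spanner is released with its handle between the pins, in contact with the rail. I back straight up, then turn to where the lever, ring and screw can be seen.

Request:
{"method": "arm_command", "body": {
  "deltas": [0,-0.03,0.0016,0,0,0,0,-0.07,0.0037,0,0,0,0,-0.1,0.0052,-1.5,0,0,0,-0.1,0.0052,-3,0,0]
}}

```text
time: 13.5
ee_pos: [0.5977, 0.0636, 0.1663]
eef_rot: [0.704, 0.073, -0.07, -0.703]
ft_force: [-0.4, 0.6, -0.1]
width: 0.0436
```

Request:
{"method": "arm_command", "body": {
  "deltas": [0.01,0,-0.04,0,-10,0,0.02,0,-0.08,0,-20,0,0.03,0,-0.12,0,-30,0,0.033,0,-0.157,0,-40,0,0.033,0,-0.157,0,-50,0,0.033,0,-0.157,0,-60,0,0.033,0,-0.157,0,-70,0,0.033,0,-0.157,0,-70,0],
  "hand": 0
}}

```text
time: 14.5
ee_pos: [0.6597, -0.0837, 0.1626]
eef_rot: [-0.535, -0.461, 0.462, 0.536]
ft_force: [-0.2, -0.1, -0.2]
width: 0.0006
```

```bash
python3 f.py wrist10
```

```text
[[ 0.1472 -0.0013 -0.9891  0.6597]
 [ 0.9891  0.0003  0.1472 -0.0837]
 [ 0.0002 -1.      0.0014  0.1626]
 [ 0.      0.      0.      1.    ]] 14.5 [-0.1637 -0.0708 -0.1577] [-0.0123 -0.0083  0.0152 -0.0036 -0.0147 -0.0011 -0.0939]
screw_head 0.97 [114.7, 303.7] [ 0.6049 -0.0365  0.077 ]
screw_mark 0.65 [115.8, 301.5] [ 0.6064 -0.0358  0.06  ]
brace_pin 0.78 [94.3, 357.5] [0.5963 0.0014 0.0825]
brace_pin 0.71 [117.4, 269.8] [ 0.6029 -0.0614  0.0825]
lever_knob 0.95 [116.2, 273.2] [ 0.6044 -0.0566  0.042 ]
lever_knob 0.3 [119.9, 302.4] [ 0.6109 -0.033   0.042 ]
```

View pics/wrist10.png

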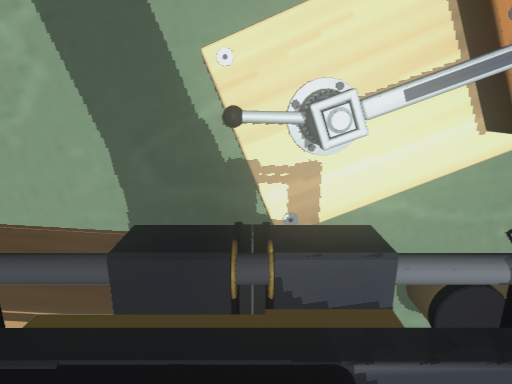

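The ring is down over the head, which shows inside the hole at (340,120). The lever ball is at (233,117). I'll measure again once the arm has settled.

```bash
python3 m.py wrist11; cat > n.py <<'E'
from h import *
np.set_printoptions(precision=4,suppress=True)
D=np.load('wrist11.npz');w={'intrinsics':D['K'],'hand_eye':D['H']};T=D['T'];im=D['im']
g=cv2.cvtColor(im,cv2.COLOR_RGB2GRAY)
m=(g<60).astype(np.uint8);m[:95]=0;m[140:]=0;m[:,:210]=0;m[:,255:]=0
n,l,st,ce=cv2.connectedComponentsWithStats(m);k=1+np.argmax(st[1:,4]);print(st[k],ce[k])
b=atz(w,ce[k][::-1],.042,T);print('ball',b,'tool',T[:3,:3].T@(b-T[:3,3]))
cv2.imwrite('pics/w11z.png',cv2.resize(im[70:170,220:380,::-1],None,fx=5,fy=5,interpolation=2))
print(np.degrees(np.arctan2(T[1,2],T[0,2])))
E
python3 n.py
```

```text
[[ 0.1484 -0.0001 -0.9889  0.6601]
 [ 0.9889 -0.0002  0.1484 -0.0837]
 [-0.0003 -1.      0.0001  0.1635]
 [ 0.      0.      0.      1.    ]] 14.75 [-0.322  -0.882  -0.6247] [ 0.0329 -0.1563 -0.0022] [ 0.001  -0.1628  0.0702]
[109.5 110.5 111.5 118.5 119.5 120.5 121.5 122.5 123.5] [211.5 212.5 213.5 214.5]Traceback (most recent call last):
  File "n.py", line 6, in <module>
    n,l,st,ce=cv2.connectedComponentsWithStats(m);k=1+np.argmax(st[1:,4]);print(st[k],ce[k])
                                                      ~~~~~~~~~^^^^^^^^^^
    return _wrapfunc(a, 'argmax', axis=axis, out=out, **kwds)
    return bound(*args, **kwds)
ValueError: attempt to get argmax of an empty sequence
```

```bash
python3 - <<'E'
import cv2,numpy as np
im=np.load('wrist11.npz')['im'];cv2.imwrite('pics/w11.png',im[:,:,::-1])
E
```

```text
(no output)
```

View pics/w11.png

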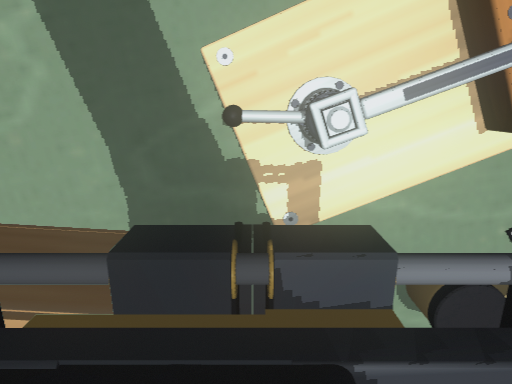

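```bash
cat > n.py <<'E'
from h import *
np.set_printoptions(precision=4,suppress=True)
D=np.load('wrist11.npz');w={'intrinsics':D['K'],'hand_eye':D['H']};T=D['T'];im=D['im']
cv2.imwrite('pics/w11z.png',cv2.resize(im[70:170,215:375,::-1],None,fx=5,fy=5,interpolation=2))
for n,c,h in(('ball',(116.5,233),.042),('screw',(119.5,340),.077)):
    b=atz(w,c,h,T);print(n,b,'tool',T[:3,:3].T@(b-T[:3,3]))
print(proj(w,[0,-.01,0.],np.eye(4)),np.degrees(np.arctan2(T[1,2],T[0,2])))
E
python3 n.py
```

```text
ball [ 0.6002 -0.0897  0.042 ] tool [-0.0147  0.1215  0.0583]
screw [ 0.6128 -0.0104  0.077 ] tool [0.0655 0.0865 0.0576]
[[247.9399 249.9193]] 171.46794367622516
```

View pics/w11z.png

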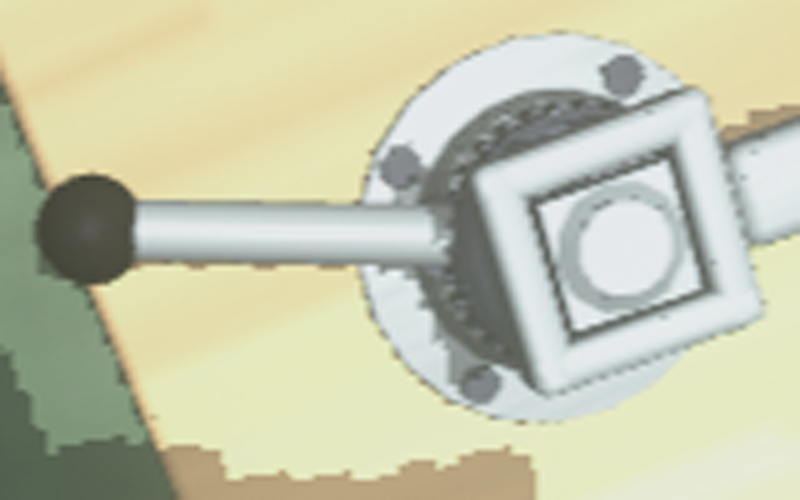

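Request:
{"method": "arm_command", "body": {
  "deltas": [-0.0157,0.04,0.015,0,0,0,-0.0157,0.09,0.015,0,0,0,-0.0157,0.125,0.015,0,0,0,-0.0157,0.1335,0.015,0,0,0,-0.0157,0.1335,0.022,0,0,0,-0.0157,0.1335,0.028,0,0,0,-0.0157,0.1335,0.028,0,0,0]
}}

```text
time: 15.68
ee_pos: [0.6304, -0.0953, 0.0317]
eef_rot: [0.536, 0.462, -0.462, -0.535]
ft_force: [0.3, -0.4, 0.8]
width: 0.0005
```

```bash
python3 m.py wrist12
```

```text
[[ 0.1464  0.0018 -0.9892  0.6304]
 [ 0.9892 -0.0009  0.1464 -0.0953]
 [-0.0006 -1.     -0.0019  0.0317]
 [ 0.      0.      0.      1.    ]] 15.675 [ 0.3496 -0.364   0.7921] [ 0.0342 -0.1774  0.0346] [ 0.001  -0.1628  0.0702]
[] [200.5 232.5 233.5 239.5 240.5]
```

View pics/wrist12.png

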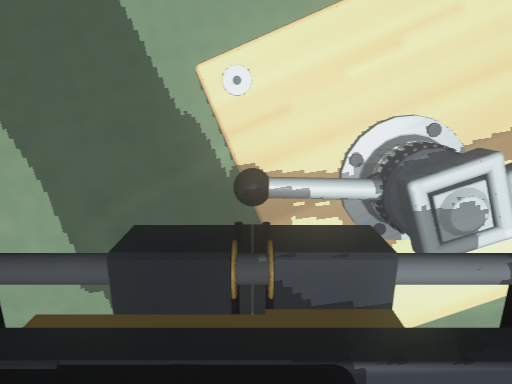

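The ball sits centred right ahead of the shut fingers, at (252,187). I go to contact.

Request:
{"method": "arm_command", "body": {
  "deltas": [0,0,0.005,0,0,0,0,0,0.009,0,0,0,0,0,0.012,0,0,0,0,0,0.012,0,0,0]
}}

```text
time: 16.23
ee_pos: [0.6181, -0.0935, 0.0302]
eef_rot: [0.535, 0.462, -0.462, -0.535]
ft_force: [-0.8, 0.4, 0.0]
width: 0.0004
```

```bash
python3 m.py wrist13;python3 -c "
import numpy as np,cv2
cv2.imwrite('pics/w13.png',np.load('wrist13.npz')['im'][100:300,150:512,::-1])"
```

```text
[[ 0.1463 -0.0001 -0.9892  0.6181]
 [ 0.9892 -0.0002  0.1463 -0.0935]
 [-0.0002 -1.      0.      0.0302]
 [ 0.      0.      0.      1.    ]] 16.225 [-0.7725  0.3687  0.0308] [ 0.107  -0.1298  0.0785] [ 0.001  -0.1628  0.0702]
[65.5 66.5] []
```

View pics/w13.png

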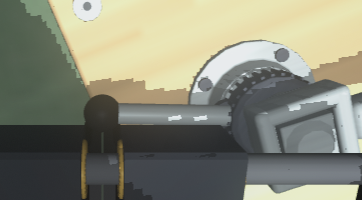

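Request:
{"method": "arm_command", "body": {
  "deltas": [-0.0009,0,0.0042,0,3,0,-0.0015,0,0.0085,0,6,0,-0.0019,0,0.0127,0,9,0,-0.0021,0,0.017,0,12,0,-0.0021,0,0.0213,0,15,0,-0.0018,0,0.0256,0,18,0,-0.0014,0,0.0299,0,21,0,-0.0006,0,0.0341,0,24,0]
}}

```text
time: 17.27
ee_pos: [0.5851, -0.0893, 0.0304]
eef_rot: [0.62, 0.34, -0.34, -0.62]
ft_force: [2.8, -1.3, -0.7]
width: 0.0005
```

```bash
cat > p.py <<'E'
from h import *
import sys
np.set_printoptions(precision=4,suppress=True)
T=pose();w=r.camera('wrist');t=r.camera('top');s=r.read_state()
cv2.imwrite('pics/'+sys.argv[1]+'.png',np.hstack([w['image'][100:300,150:512,::-1],cv2.resize(t['image'][140:220,190:310,::-1],(300,200))]))
np.savez(sys.argv[1],T=T,K=w['intrinsics'],H=w['hand_eye'],im=w['image'])
S=np.array([.6116,-.0102]);p=T[:2,3]-S;tt=T[:2,2]
print(s['time'],'tcp',T[:3,3],'ft',s['ft_force'],'push',-s['ft_force'][:2]@tt,'S tool',T[:3,:3].T@np.array([-p[0],-p[1],0]))
E
python3 p.py w14
```

```text
17.375 tcp [ 0.5851 -0.0893  0.0304] ft [ 0.4807 -0.3074 -0.279 ] push 0.5705857246429302 S tool [0.081  0.     0.0202]
```

View pics/w14.png

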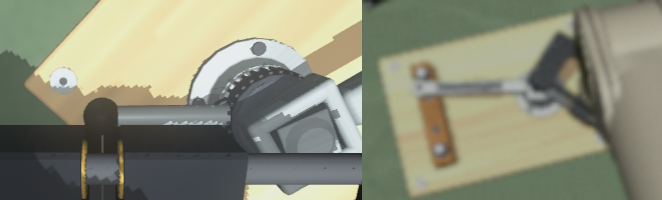

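The top view shows the spanner handle coming up to the far pin. The push is about 3 N, which is the running torque, so I go on in smaller steps.

Request:
{"method": "arm_command", "body": {
  "deltas": [-0.0007,0,0.0028,0,2,0,-0.0012,0,0.0057,0,4,0,-0.0017,0,0.0086,0,6,0,-0.002,0,0.0115,0,8,0]
}}

```text
time: 17.88
ee_pos: [0.5736, -0.0845, 0.0303]
eef_rot: [0.642, 0.296, -0.296, -0.642]
ft_force: [3.8, -0.4, -0.6]
width: 0.0006
```

Request:
{"method": "arm_command", "body": {
  "deltas": [-0.0004,0,0.0017,0,1.25,0,-0.0008,0,0.0035,0,2.5,0]
}}

```text
time: 18.12
ee_pos: [0.5705, -0.0829, 0.0302]
eef_rot: [0.648, 0.282, -0.282, -0.648]
ft_force: [3.3, 0.4, -1.1]
width: 0.0002
```

```bash
python3 p.py w15
```

```text
18.225 tcp [ 0.5705 -0.0829  0.0302] ft [ 2.3099  0.2521 -1.5519] push 1.5178814278452202 S tool [0.0812 0.     0.0195]
```

View pics/w15.png

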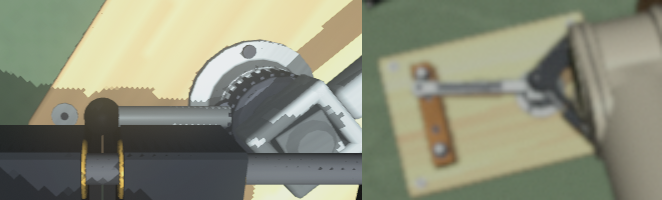

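Request:
{"method": "arm_command", "body": {
  "deltas": [-0.0004,0,0.0017,0,1.25,0,-0.0008,0,0.0035,0,2.5,0]
}}

```text
time: 18.48
ee_pos: [0.5674, -0.0812, 0.0302]
eef_rot: [0.655, 0.268, -0.268, -0.654]
ft_force: [3.6, 0.6, -1.1]
width: 0.0005
```

Request:
{"method": "arm_command", "body": {
  "deltas": [-0.0004,0,0.0017,0,1.25,0,-0.0008,0,0.0035,0,2.5,0]
}}

```text
time: 18.73
ee_pos: [0.5643, -0.0792, 0.0302]
eef_rot: [0.66, 0.253, -0.253, -0.66]
ft_force: [3.0, -0.6, -1.0]
width: 0.0006
```

Request:
{"method": "arm_command", "body": {
  "deltas": [-0.0004,0,0.0017,0,1.25,0,-0.0008,0,0.0035,0,2.5,0]
}}

```text
time: 18.98
ee_pos: [0.5614, -0.0771, 0.0302]
eef_rot: [0.666, 0.239, -0.239, -0.665]
ft_force: [3.5, -0.2, -0.4]
width: 0.0006
```

Request:
{"method": "arm_command", "body": {
  "deltas": [-0.0004,0,0.0017,0,1.25,0,-0.0008,0,0.0035,0,2.5,0]
}}

```text
time: 19.23
ee_pos: [0.5585, -0.075, 0.0302]
eef_rot: [0.671, 0.224, -0.224, -0.671]
ft_force: [2.5, -0.6, -0.6]
width: 0.0007
```

Request:
{"method": "arm_command", "body": {
  "deltas": [-0.0004,0,0.0017,0,1.25,0,-0.0008,0,0.0035,0,2.5,0]
}}

```text
time: 19.48
ee_pos: [0.5558, -0.0726, 0.0302]
eef_rot: [0.675, 0.21, -0.21, -0.675]
ft_force: [3.3, -0.6, -0.5]
width: 0.0005
```

Request:
{"method": "arm_command", "body": {
  "deltas": [-0.0004,0,0.0017,0,1.25,0,-0.0008,0,0.0035,0,2.5,0]
}}

```text
time: 19.73
ee_pos: [0.5531, -0.0702, 0.0302]
eef_rot: [0.68, 0.195, -0.195, -0.68]
ft_force: [3.1, -1.0, 0.2]
width: 0.0006
```

Request:
{"method": "arm_command", "body": {
  "deltas": [-0.0004,0,0.0017,0,1.25,0,-0.0008,0,0.0035,0,2.5,0]
}}

```text
time: 19.98
ee_pos: [0.5506, -0.0677, 0.0302]
eef_rot: [0.684, 0.18, -0.18, -0.684]
ft_force: [3.2, -0.7, 0.2]
width: 0.0005
```

```bash
python3 p.py w16
```

```text
20.075 tcp [ 0.5506 -0.0677  0.0302] ft [ 2.5064  0.0365 -0.0768] push 1.2024041181843066 S tool [ 0.0814 -0.      0.02  ]
```

View pics/w16.png

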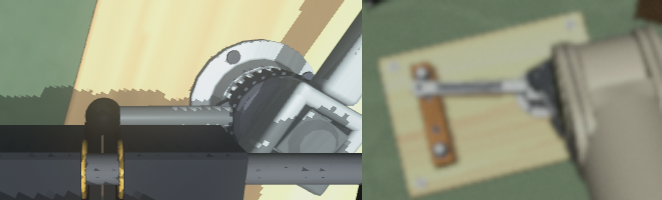

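The spanner handle stays against the far pin and the lever follows at running torque, so I go on.

Request:
{"method": "arm_command", "body": {
  "deltas": [-0.0004,0,0.0017,0,1.25,0,-0.0008,0,0.0035,0,2.5,0]
}}

```text
time: 20.32
ee_pos: [0.5482, -0.0651, 0.0302]
eef_rot: [0.688, 0.165, -0.165, -0.688]
ft_force: [3.6, -1.3, -1.1]
width: 0.0005
```

Request:
{"method": "arm_command", "body": {
  "deltas": [-0.0004,0,0.0017,0,1.25,0,-0.0008,0,0.0035,0,2.5,0]
}}

```text
time: 20.58
ee_pos: [0.5459, -0.0622, 0.0302]
eef_rot: [0.691, 0.15, -0.15, -0.691]
ft_force: [3.7, -1.3, 0.0]
width: 0.0002
```

Request:
{"method": "arm_command", "body": {
  "deltas": [-0.0004,0,0.0017,0,1.25,0,-0.0008,0,0.0035,0,2.5,0]
}}

```text
time: 20.82
ee_pos: [0.5441, -0.0599, 0.0303]
eef_rot: [0.694, 0.135, -0.135, -0.694]
ft_force: [5.7, -3.8, -0.7]
width: 0.0006
```

The push has risen to about 5.7 N, so the nut is seating. Finer steps now.

Request:
{"method": "arm_command", "body": {
  "deltas": [-0.0003,0,0.0014,0,1,0,-0.0003,0,0.0014,0,1,0]
}}

```text
time: 21.08
ee_pos: [0.5434, -0.059, 0.0304]
eef_rot: [0.696, 0.129, -0.128, -0.695]
ft_force: [5.3, -4.2, -1.8]
width: 0.0005
```

```bash
python3 -c "
from h import *
s=r.read_state();T=pose();print(s['ft_force'],T[:2,2],-s['ft_force'][:2]@T[:2,2],s['ft_force'][:2]@T[:2,0],s['torque'],T[:3,3])"
```

```text
[ 5.28234683 -4.22311933 -1.79369249] [-0.35826922  0.93361736] 5.8352797622870005 3.4186721226104977 [-0.75532987 -1.37938404 -0.05898249] [ 0.54343846 -0.05904472  0.03037945]
```

Request:
{"method": "arm_command", "body": {
  "deltas": [-0.0003,0,0.0014,0,1,0,-0.0003,0,0.0014,0,1,0]
}}

```text
time: 21.32
ee_pos: [0.5428, -0.0582, 0.0304]
eef_rot: [0.697, 0.123, -0.122, -0.696]
ft_force: [6.5, -4.4, -2.2]
width: 0.0007
```

```bash
python3 p.py w17
```

```text
21.425 tcp [ 0.5428 -0.0582  0.0304] ft [ 7.0641 -3.9213 -2.0983] push 6.098984753015079 S tool [0.081  0.     0.0216]
```

View pics/w17.png

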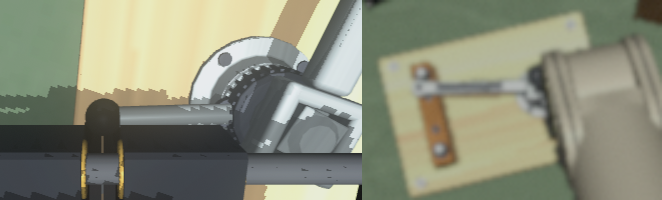

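Request:
{"method": "arm_command", "body": {
  "deltas": [0,0,0.0014,0,1,0,0,0,0.0014,0,1,0]
}}

```text
time: 21.68
ee_pos: [0.5423, -0.0574, 0.0304]
eef_rot: [0.698, 0.117, -0.116, -0.697]
ft_force: [5.8, -5.9, -1.8]
width: 0.0005
```

```bash
cat > q.py <<'E'
from h import *
s=r.read_state();T=pose();d=T[:2,3]-[.6116,-.0102]
print(s['time'],'push',-s['ft_force'][:2]@T[:2,2],'lat',s['ft_force'][:2]@T[:2,0],'ang',np.degrees(np.arctan2(d[1],d[0]))%360,'yaw',np.degrees(np.arctan2(T[1,2],T[0,2])))
E
python3 q.py
```

```text
21.675 push 7.429244354715431 lat 3.6207101502971826 ang 214.23131587829067 yaw 108.95381888831271
```

Request:
{"method": "arm_command", "body": {
  "deltas": [0,0,0.0014,0,0.7,0,0,0,0.0014,0,0.7,0]
}}

```text
time: 21.92
ee_pos: [0.5418, -0.0565, 0.0304]
eef_rot: [0.699, 0.112, -0.112, -0.697]
ft_force: [6.5, -7.7, -1.0]
width: 0.0005
```

```bash
python3 q.py
```

```text
21.925 push 9.337129352291345 lat 3.7289441100066885 ang 213.55412197568256 yaw 108.24245556436732
```

Request:
{"method": "arm_command", "body": {
  "deltas": [0,0,0.0014,0,0.7,0,0,0,0.0014,0,0.7,0]
}}

```text
time: 22.18
ee_pos: [0.5413, -0.0557, 0.0304]
eef_rot: [0.7, 0.108, -0.107, -0.698]
ft_force: [6.0, -8.6, -0.3]
width: 0.0002
```

```bash
python3 q.py; python3 p.py w18
```

```text
22.175 push 10.041412183261805 lat 3.157989348187861 ang 212.91989360974836 yaw 107.51759968205985
22.275 tcp [ 0.5413 -0.0557  0.0304] ft [ 5.3663 -8.6928 -2.2845] push 9.90482850085896 S tool [ 0.0808 -0.      0.0223]
```

View pics/w18.png

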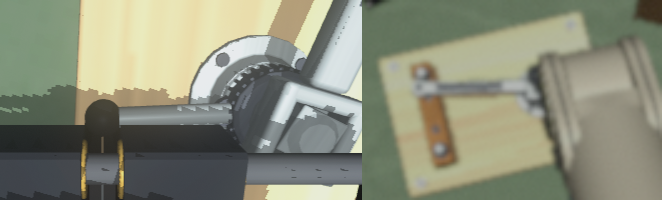

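Request:
{"method": "arm_command", "body": {
  "deltas": [0,0,0.0014,0,0.5,0,0,0,0.0014,0,0.5,0]
}}

```text
time: 22.52
ee_pos: [0.5408, -0.0548, 0.0304]
eef_rot: [0.701, 0.105, -0.104, -0.698]
ft_force: [6.2, -9.6, -0.8]
width: 0.0
```

```bash
python3 q.py
```

```text
22.525 push 11.021277525772723 lat 3.063302248082613 ang 212.24960608144173 yaw 107.00433832333097
```

Request:
{"method": "arm_command", "body": {
  "deltas": [0,0,0.0014,0,0.5,0,0,0,0.0014,0,0.5,0,0,0,0.0014,0,0.5,0]
}}

```text
time: 22.9
ee_pos: [0.5404, -0.054, 0.0304]
eef_rot: [0.701, 0.102, -0.101, -0.698]
ft_force: [5.4, -11.6, -1.1]
width: 0.0004
```

```bash
python3 q.py
```

```text
22.9 push 12.63635917436574 lat 1.9279465072281294 ang 211.59318700844645 yaw 106.48669718577585
```

The push reached 12.6 N, so the nut is firmly tight. I back off along the tool, then lift and inspect.

Request:
{"method": "arm_command", "body": {
  "deltas": [0,0,-0.006,0,0,0,0,0,-0.025,0,0,0,0,-0.03,-0.03,0,0,0,0,-0.09,-0.03,0,0,0,0,-0.13,-0.03,0,0,0,0,-0.13,-0.03,0,0,0,0,-0.13,-0.03,0,0,0]
}}

```text
time: 23.78
ee_pos: [0.5478, -0.0797, 0.1591]
eef_rot: [-0.699, -0.102, 0.103, 0.7]
ft_force: [0.2, -0.2, -0.4]
width: 0.0011
```

```bash
python3 f.py wrist20; python3 -c "
from h import *
t=r.camera('top');save(t,'top20');si=r.camera('side');
a=si['image'][150:230,180:270,::-1];cv2.imwrite('pics/side20z.png',cv2.resize(a,None,fx=6,fy=6,interpolation=2))
cv2.imwrite('pics/top20z.png',cv2.resize(t['image'][110:290,90:400,::-1],None,fx=2.5,fy=2.5,interpolation=2))"
```

```text
[[ 0.9581 -0.0019 -0.2866  0.5478]
 [ 0.2866  0.0002  0.9581 -0.0797]
 [-0.0018 -1.      0.0007  0.1591]
 [ 0.      0.      0.      1.    ]] 23.775 [ 0.1917 -0.1928 -0.4466] [-0.0038  0.0134  0.0028  0.0141  0.0023 -0.0048 -0.0032]
screw_head 0.92 [134.6, 323.7] [ 0.5847 -0.018   0.077 ]
screw_mark 0.69 [134.5, 324.0] [ 0.5888 -0.0183  0.06  ]
brace_pin 0.59 [101.8, 328.9] [0.5792 0.0044 0.0825]
lever_knob 0.71 [138.0, 293.7] [ 0.5698 -0.0288  0.042 ]
```

View pics/wrist20.png

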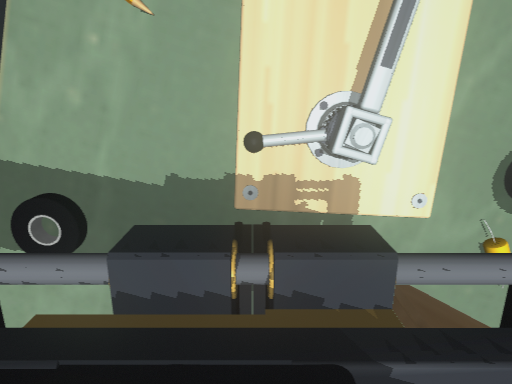

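View pics/top20z.png

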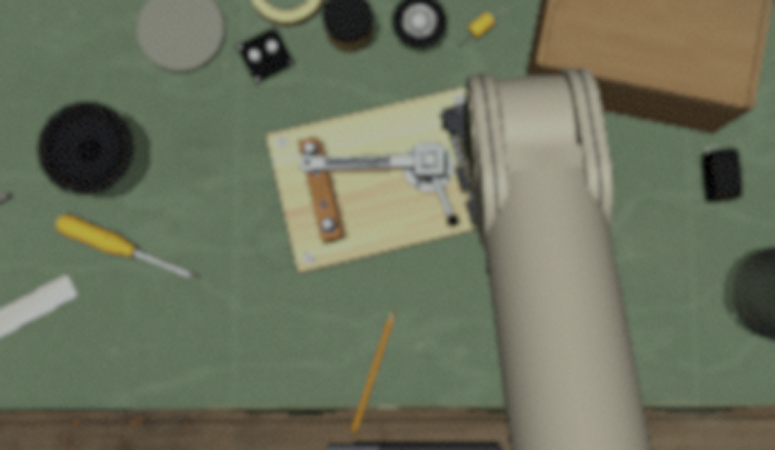

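View pics/side20z.png

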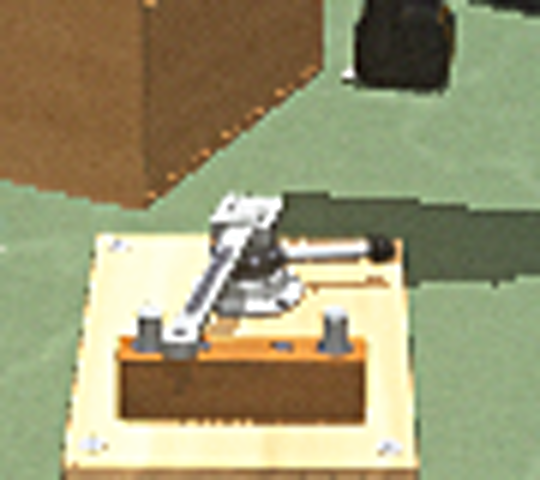

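The top view shows the handle resting by the far pin and the bystanders where they were. Next I check the head's turn, how well the ring is seated, and the lever angle.

```bash
cat > s.py <<'E'
from h import *
np.set_printoptions(precision=4,suppress=True)
D=np.load('wrist20.npz');w={'intrinsics':D['K'],'hand_eye':D['H']};T=D['T'];im=D['im']
cv2.imwrite('pics/w20z.png',cv2.resize(im[80:180,300:410,::-1],None,fx=6,fy=6,interpolation=cv2.INTER_CUBIC))
b=atz(w,(142,254),.042,T);c=atz(w,(135.5,363.5),.077,T);d=(b-c)[:2];print(b,c,np.linalg.norm(d),np.degrees(np.arctan2(d[1],d[0])))
E
python3 s.py
```

```text
[ 0.539  -0.0414  0.042 ] [ 0.6127 -0.0103  0.077 ] 0.07997160076369722 -157.07203564485616
```

View pics/w20z.png

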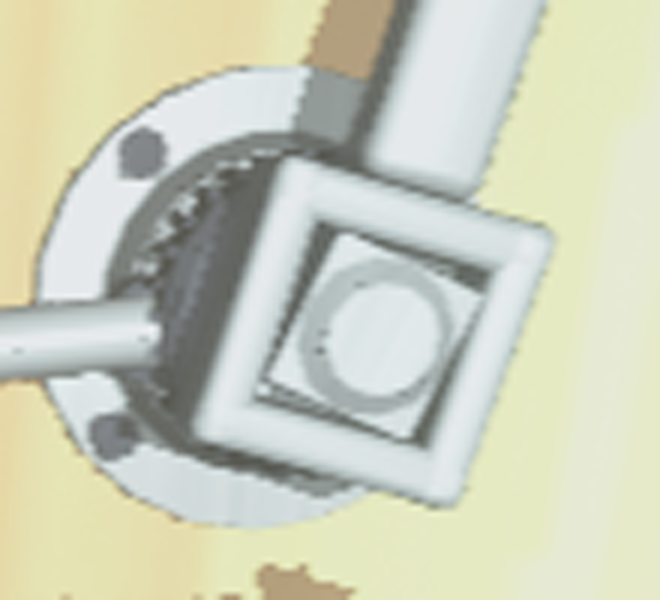

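```bash
cat >> s.py <<'E'
zz=lambda x,y:(80+(y+.5)/6-.5,300+(x+.5)/6-.5)
a=lambda p,q:np.degrees(np.arctan2(*((atz(w,zz(*q),.074,T)-atz(w,zz(*p),.074,T))[:2][::-1])))
L=lambda p,q:1e3*np.linalg.norm(atz(w,zz(*q),.074,T)-atz(w,zz(*p),.074,T))
for n,p,q in [('head TL-TR',(340,235),(485,290)),('head BL-TL',(265,385),(340,235)),('head BL-BR',(265,385),(408,440)),('ring TL-TR',(290,155),(550,232)),('ring BL-TL',(200,432),(290,155)),('ring BL-BR',(200,432),(450,505)),('handle L',(372,160),(405,0)),('handle R',(478,190),(545,0))]: print(n,a(p,q),L(p,q))
E
python3 s.py
```

```text
[ 0.539  -0.0414  0.042 ] [ 0.6127 -0.0103  0.077 ] 0.07997160076369722 -157.07203564485616
head TL-TR -3.152559771519333 19.37124764483713
head BL-TL 83.38054631484796 19.734999095159978
head BL-BR -3.8099323226229274 19.5076005947517
ring TL-TR 0.9724381291121109 33.41070283986331
ring BL-TL 92.02648819499981 34.46210643157052
ring BL-BR 0.6159809637937252 33.238043793672176
handle L 99.37402097335581 18.39745799745419
handle R 91.8810231403065 22.495421584053993
```

```bash
python3 -c "
from h import *
s=r.read_state();print(s['time'],s['ft_force'])
print(r.close_job())"
```

```text
24.125 [ 0.69688943 -0.237715    0.47714627]
the job is handed in; nothing more can be done
None
```

I fitted the spanner over the screw's head, braced it on the far pin and tightened the nut to a 12.6 N push at the ball. I handed the job in at 24.1 s with the gripper clear of everything.

**Spanner:** The first drop missed. The ring caught on top of the head with up to 20 N at the wrist, and the spanner tipped about 5° in the grip. The cause was a sideways error of about 2 mm, because the hand-eye calibration had shifted between pictures. I lifted, moved over 2 mm, levelled it, and it went down freely to the collar (TCP at 63.6 mm, so its underside was at about 60 mm).

**Nut:** It ran at about 3 N, seated, and I pushed on in small steps to 12.6 N, about 1.0 N m. That is well under the 21 N limit. After the seat the lever moved further than the washer alone explains: about 0.08 rad against 0.035. I put that down to give in the spanner and pin, and relied on the force reading.

**Last checks:**
- **Ring:** it is down round the head, and the handle lies at about 91°, where it should bear on the far pin.
- **Screw:** it turned about 16° (0.28 rad), under the 36° allowed. I took this from the edges of the head, because the spanner covers the notch.
- **Lever:** it swung about 58° clockwise in all.
- **Bystanders:** the woofer, screwdriver and tape measure looked unmoved in the top view. The arm hid the black tape there. It shows in the last wrist picture, but I did not measure its position.

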